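Fit the gauge plate and hold the spring slide at its notch

TASK

Take the gauge plate with the single notch out of the wooden rack, slide it edgewise down into the slot of the draw gauge until it is fully seated, and let go of it. Then pull the spring-return slide out by its upright tab until the pointer stands over the plate's notch, and finish while still gripping the tab and holding the slide steady there, because it springs back if released. Leave the two-notch plate in the rack and the other things lying about where they are.

Things in the scene. Friction and masses are not known exactly. Their poses are not given: they have to be found in the camera images.
- plate_one_notch: aluminium gauge plate standing on its long edge in one of the rack's two slots: 100 mm long (its x), 9 mm thick (its y), 60 mm tall (its z), 0.15 kg. In the middle of its top edge is one square notch, 10 mm wide (along x) and 10 mm deep, through the thickness. It is the same turned end for end. Origin: centre of its underside.
- plate_two_notch: second aluminium plate of the same outer size in the other slot of the rack, with two such notches 28 mm either side of the middle; it stays there. Origin: centre of its underside, axes as for the other plate.
- plate_rack: wooden rack, fixed to the surface, footprint 135 mm (its x) by 96 mm (its y), 24 mm high, with two parallel slots along its x at y = -30 and +30 mm; slot floors are 6 mm above the surface, so a plate in it stands 18 mm deep, its top 66 mm above the surface. Either plate may be in either slot. A tall blue cabinet stands to its right (y < -0.42, x > 0.4). Origin: centre of its underside.
- draw_gauge: grey base plate of the draw gauge, fixed to the surface: x -75 to +115 mm, y -50 to +50 mm, 12 mm thick. The slide is pulled along its -x (roughly to the robot's right). Slot block at y = -25 mm, 130 x 31 mm, top 35 mm above the surface; slide guides at y = +22 mm, 28 mm high, front bearing 44 mm high, its face at x = -73 mm. Origin: on the surface, level with the slot's middle in x.
- slot_floor (a point): centre of the floor of the slot in the draw gauge, 12 mm above the surface; axes as draw_gauge. The slot is 104 mm long (along x), 12.5 mm wide (along y), 23 mm deep; over the top 8 mm, lips flare outward to a mouth 20 mm wide and 111 mm long. A plate fully seated has its origin at this point, within the play, and its top 72 mm above the surface.
- pull_tab (a point): middle of the top edge of the slide's upright pull tab, 76 mm above the surface: an aluminium plate 10 mm thick (along the draw gauge's x, the pull direction), 50 mm wide (its y), reaching down to 16 mm above the surface; it moves with the slide. Behind it (+x) is its rod, 10 mm thick, top 31 mm above the surface, and 52 mm of free room to the front bearing.
- pointer_tip (a point): underside of the slide's thin pointer (4 mm wide along x), 82 mm above the surface, where it passes over the middle of the slot; moves with the slide. With the slide in, it stands 75 mm to the +x side of the slot's centre, clear of the plate, and it passes 10 mm above a seated plate.
- slide (a joint): how far the slide is pulled out, m: 0 fully in, stop at 0.1. A spring pulls it in with 4 N at 0 and 80 N/m more as it comes out (10 N at 0.075).
- flux_jar: bystander: flux jar with a blue lid, 60 mm across, 66 mm tall; origin: centre of its underside
- wax_pot: bystander: flat round tin of wax, 65 mm across, 29 mm tall; origin: centre of its underside
- loupe: bystander: small folding loupe, 24 x 57 x 14 mm; origin: centre of its underside
- marker_pen: bystander: marker pen, 17 x 135 x 16 mm, lying at the back; origin: centre of its underside
Not all that is in view belongs to the job. Leave any green look-alike of the plate_one_notch alone.

How it is judged:
By the outcome, as a careful person would: the job done as asked, in the order asked, and still so for the second after the job is handed in, while the arm keeps its last pose, push and grip.
It also fails if it takes over 61 s, if anything falls off the work surface, if the arm or the gripper's body presses on something with over 40 N, if the wrist force passes 120 N, or if a joint passes its speed limit or range.

ROBOT

A 6-joint arm with a two-finger parallel gripper is mounted at the origin on a cart in front of the work surface, level with it; the furniture and walls round the work are solid. World frame = base frame: x ahead of the robot, y to its left, z up, the work surface at z = 0. Lengths are in mm, angles in rad, forces in N, time in s.
With the tool pointing down it reaches from about 275 to 850 mm from the base axis. Payload 19 kg.
Tool frame: the origin (TCP) lies between the finger pads; the fingertips stand 17 mm ahead of it and the grasp point (between the pads) lies 2 mm behind it; z points along the fingers, y is the line along which they close (so a half turn about z gives the same grasp; the last joint's range is limited). The gripper opens to 85 mm and grips with 20 to 120 N. Pads are 22 mm wide; open, the fingers measure 114 mm over their backs; the gripper's body (76 mm by 85 mm) begins 54 mm behind the grasp point. The pads swing forward as they close: fully open they stand 13 mm farther back than shut.
Start: joints at [-1.283, 0.15, 1.437, -0, 1.554, -0.134], TCP at [235.379, -524.585, 248.267] pointing down, gripper open.
Joint ranges: [-2.8, 2.8], [-0.68, 2.1], [0.12, 2.68], [-1.39, 4.53], [0.16, 2.79], [-2.81, 2.81]. Speed limits (rad/s): [1.89, 1.89, 2.22, 3.01, 3.01, 3.01].

INTERFACE

Orientations are given as a unit quaternion [x, y, z, w].
In Python, from plant import observe, grab_frame, hand_in gives the robot as it stands.
- The arm moves only by the tool apply_moves, never from a script. Its argument "rows" is text: rows parted by semicolons, each of 7 numbers parted by spaces: the opening, from -1 (shut) to 1 (fully open), then the shift along the world's x, y, z normalised to -1 to 1, where 1 is 20 cm, then the turn, a rotation vector about the world's x, y, z normalised to -1 to 1, where 1 is 5 degrees. A call has 1 to 10 rows; each row shifts and turns the commanded pose from where the row before left it; what a row does not reach is not made up. A row lasts 1/8 s, in which the tool goes at most 62.5 mm and 10.7 degrees, less where a joint would pass 70% of its speed; a pose out of reach is approached as far as the arm can. A call with a number of a shift or a turn outside -1 to 1 is refused whole. A call with a gripper value outside its range is refused whole. The fingers move at their own pace and stop on an object; "grip_force" is the grip in N (left out, the last holds). Time passes only in rows, so rows that do not move let the fingers close. It gives the time, the measured TCP pose, the force, the opening and the grip force at its end, in the units of the state.
- observe(): the state, without advancing time (a new reading comes with each control period).
- grab_frame(name): name is "scene" or "top" or "wrist"; returns a dict with "pixels" (480x640x3 uint8, blue, green, red), "range_z" (480x640 float32, mm along the optical axis (not along the pixel's ray), 0 where there is no reading), "mtx" (3x3 intrinsics, pixels), "R" (3x3) and "t" (3): a world point X has camera coordinates R X + t; the wrist camera has in their place "mount" (4x4, takes a point from camera to tool coordinates, whose origin is the TCP and whose axes are the flange's). Camera axes: x right, y down, z forward; pixel columns grow to the right and rows downward; lengths in mm; the calibration is good to about 2 mm. A picture is of the moment at which its call begins: read the wrist's pose just before it.
- hand_in(): hands the job in; it is judged then, once.
The state is a dict: "clock": time; "joints": joint angles; "qvel": joint speeds; "joint_efforts": joint torques, N m; "eef_pos": TCP position; "eef_rot": TCP orientation; "wrist_force": force on the tool from outside, world axes, zero at the start; "torque": the same for the moment, N m; "width": finger opening in mm; "grasp_force": force on a finger pad.
Only numpy, scipy, OpenCV 4.12 (cv2) and the standard library are available. Lean on these libraries where they do the work, as an engineer would, in place of code of your own. Each camera call takes 0.05 s, during which the arm holds its last target. There are 200 camera calls.

## Working session

There is one attempt and no reset: what is moved stays moved. The work goes in short steps, Python scripts to look and compute and a tool call to move; the robot and the scene stay as the last step left them, time stands still between calls to the robot, and variables do not carry over. Pictures are saved under pics/ and viewed, at most 10 in all, crops included, and the job is handed in when it is done.

Besides the shell and the picture viewer there is one more tool, called after "Request:" by a JSON object that holds its "method" and its "body", one argument or row to a line. apply_moves: Moves the arm, as the interface text tells. Its arguments: {"type":"object","properties":{"rows":{"type":"string"},"grip_force":{"type":"number"}},"required":["rows"]}

```bash
mkdir -p pics
cat > h.py <<'E'
import numpy as np, cv2
from plant import observe, grab_frame, hand_in
def save(n):
    f=grab_frame(n); np.savez(f'{n}.npz',**{k:v for k,v in f.items()}); return f
def load(n): return dict(np.load(f'{n}.npz'))
def world(f,u,v,z=None):
    """pixel -> world; with z on plane height z, otherwise by depth"""
    r=np.linalg.inv(f['mtx'])@np.array([u,v,1.]); R,t=f['R'],f['t']
    c=-R.T@t; d=R.T@r
    s=(z-c[2])/d[2] if z is not None else f['range_z'][int(round(v)),int(round(u))]
    return c+s*d
E
python3 - <<'E'
from h import *
print(observe())
a=save('scene');b=save('top')
cv2.imwrite('pics/scene.png',a['pixels']);cv2.imwrite('pics/top.png',b['pixels'])
for f in(a,b):print(f['mtx'],-f['R'].T@f['t'],f['R'])
E
```

```text
{'clock': 0.0, 'joints': array([-1.28304177e+00,  1.50991573e-01,  1.43799501e+00, -1.26724848e-05,
        1.55380385e+00, -1.33985068e-01]), 'qvel': array([ 0.00133565, -0.00055271,  0.00051584,  0.001446  ,  0.00093955,
       -0.00245993]), 'joint_efforts': array([-1.81376046e-03, -7.13050675e+01, -5.70868671e+01, -2.47166581e-04,
        8.86438909e-03, -5.34219760e-05]), 'eef_pos': array([ 235.29994358, -524.41581853,  247.69020742]), 'eef_rot': array([ 9.77849025e-01,  2.09310595e-01, -5.23165459e-05, -5.96632174e-04]), 'wrist_force': array([1.04510961, 0.49955631, 0.20152607]), 'torque': array([-0.00297507,  0.06474415,  0.07897747]), 'grasp_force': 0.0, 'width': 85.59663700601271}
[[543.57744886   0.         315.47631969]
 [  0.         543.57744886 232.51019158]
 [  0.           0.           1.        ]] [ 215.97843088 -535.40849758 1044.00162738] [[ 0.80370368 -0.59499139 -0.00675541]
 [-0.49378561 -0.66057591 -0.56552209]
 [ 0.33201831  0.45784791 -0.82470548]]
[[465.8432243    0.         316.37059491]
 [  0.         465.8432243  249.38248778]
 [  0.           0.           1.        ]] [ 371.20837      36.33964297 1172.91553049] [[-0.03131454 -0.99950618 -0.00260814]
 [-0.97882546  0.03119452 -0.20230578]
 [ 0.20228724 -0.0037822  -0.97931893]]
```

View pics/scene.png

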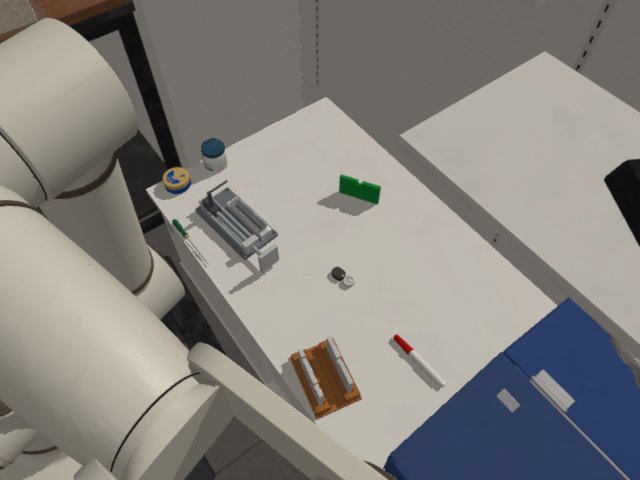

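View pics/top.png

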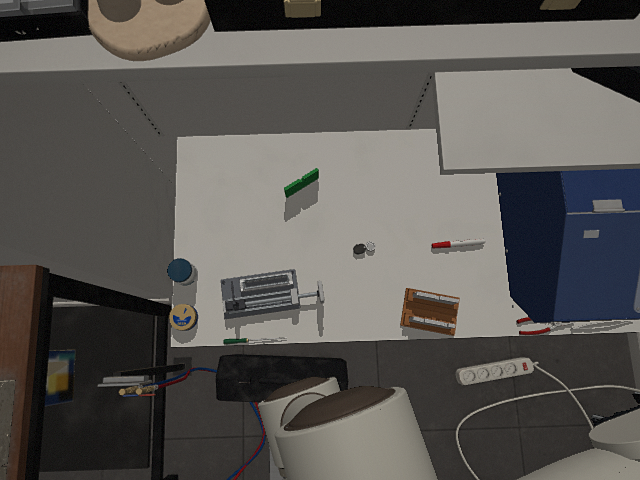

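Scene: the rack is at about (326,377), with two silver plates. The gauge is at (238,222) with its tab at (267,257), and the green look-alike is at (360,189). Top: rack (430,312), gauge (260,293), tab (320,293). I'll enlarge the rack and gauge next.

Run:
```python
from h import *
a=load('scene');b=load('top')
def c(f,x,y,w,h,W=400,H=300): return cv2.resize(f['pixels'][y:y+h,x:x+w],(W,H),interpolation=cv2.INTER_CUBIC)
im=np.vstack([np.hstack([c(a,276,330,100,75+0),c(b,390,275,80,60)]),np.hstack([c(a,180,170,120,90),c(b,212,255,120,90)])])
cv2.imwrite('pics/crop.png',im)
```

```text
(no output)
```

View pics/crop.png

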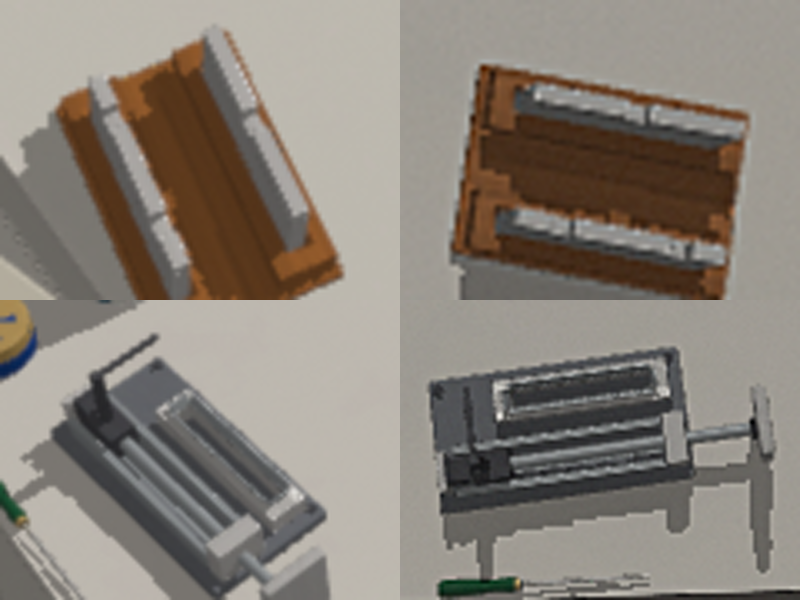

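The top-right crop shows two candidates in the rack. The far plate, at about full-image pixel (438,297), has one notch in the middle. The near plate, at about (430,322), has two notches. The green plate at (302,183) is the decoy. So the far plate in the rack (larger x) is the target. Next I'll measure it.

```bash
cat >> h.py <<'E'
def cloud(f):
    v,u=np.mgrid[:480,:640]; z=f['range_z'].astype(float)
    r=np.stack([u,v,np.ones_like(u)],-1)@np.linalg.inv(f['mtx']).T*z[...,None]
    P=(r-f['t'])@f['R']; P[z==0]=np.nan; return P
def rect(P,m):
    q=P[m][:,:2].astype(np.float32); (c,s,a)=cv2.minAreaRect(q); 
    if s[0]<s[1]: s=(s[1],s[0]); a-=90
    return np.round(c,1),np.round(s,1),round((a+90)%180-90,2),len(q),np.round(np.nanmedian(P[m][:,2]),1)
E
python3 - <<'E'
from h import *
for n in('scene','top'):
    f=load(n);P=cloud(f);x,y,z=P[...,0],P[...,1],P[...,2]
    print(n)
    print('table z',np.nanmedian(z[(abs(x-500)<40)&(abs(y)<40)]))
    br=(x>180)&(x<450)&(y<-120)&(y>-400)
    m=br&(z>56)&(z<72); k,l=cv2.connectedComponents(m.astype(np.uint8))
    for i in range(1,k):
        if (l==i).sum()>20: print('plate',rect(P,l==i))
    m=br&(z>17)&(z<30);print('rack',rect(P,m))
    g=(x>180)&(x<450)&(y>-20)&(y<300)
    for lo,hi in((6,16),(30,39),(40,48),(66,95)):
        m=g&(z>lo)&(z<hi); k,l=cv2.connectedComponents(m.astype(np.uint8))
        for i in range(1,k):
            if (l==i).sum()>20: print(lo,rect(P,l==i))
t=load('top')
for nm,u,v,z in(('notch',439.6,297.4,66),('end',416,294,66),('end',459.4,300,66),('slot',266.6,281.4,35),('tab',320.9,291,76)):print(nm,world(t,u,v,z).round(1))
E
```

```text
scene
table z 2.1499310051565566
plate (array([ 415. , -238.7]), array([100. ,   9.8]), 77.44, 285, np.float64(65.9))
rack (array([ 431.4, -242.2]), array([125.6,  65.3]), 77.76, 668, np.float64(24.5))
6 (array([448.1, 228.4]), array([73.2,  8.6]), -85.33, 66, np.float64(12.8))
6 (array([387. , 192.2]), array([154. ,  15.3]), 88.52, 145, np.float64(10.9))
top
table z 0.914004027307519
plate (array([ 417.3, -238.3]), array([98.9,  9.4]), 77.5, 160, np.float64(65.6))
rack (array([ 429.3, -240.2]), array([126.8,  59.9]), 80.47, 421, np.float64(24.4))
6 (array([447.7, 241.4]), array([50.1,  5.1]), -88.46, 38, np.float64(10.8))
6 (array([389.8, 219.8]), array([94.9, 11.1]), -88.79, 124, np.float64(11.0))
notch [ 474.2 -256.7   66. ]
end [ 484.  -201.3   66. ]
end [ 466.6 -303.1   66. ]
slot [529.8 156.8  35. ]
tab [497.2  24.6  76. ]
```

Run:
```python
from h import *
for n in('scene','top'):
    f=load(n);P=cloud(f);x,y,z=P[...,0],P[...,1],P[...,2]
    print(n)
    br=(x>350)&(x<540)&(y<-140)&(y>-340)
    m=br&(z>56)&(z<72); k,l=cv2.connectedComponents(m.astype(np.uint8))
    for i in range(1,k):
        if (l==i).sum()>20: print('plate',rect(P,l==i))
    m=br&(z>17)&(z<30);print('rack',rect(P,m))
    g=(x>400)&(x<600)&(y>-20)&(y<280)
    for lo,hi in((7,17),(30,39),(41,48),(60,80),(80,95)):
        m=g&(z>lo)&(z<hi); k,l=cv2.connectedComponents(m.astype(np.uint8))
        for i in range(1,k):
            if (l==i).sum()>20: print(lo,rect(P,l==i))
```

```text
scene
plate (array([ 473.3, -251.7]), array([101. ,   9.8]), 77.31, 285, np.float64(66.2))
plate (array([ 415. , -238.7]), array([100. ,   9.8]), 77.44, 285, np.float64(65.9))
rack (array([ 444.4, -244.7]), array([126.8,  91. ]), 77.14, 1229, np.float64(24.4))
7 (array([526.3, 178.7]), array([197.4,  58.4]), -87.09, 570, np.float64(13.3))
7 (array([531.3, 166.5]), array([97.5,  8.5]), -82.93, 115, np.float64(13.5))
7 (array([459.1, 170.1]), array([191.7,  28.3]), -79.54, 383, np.float64(13.0))
7 (array([492.3, 166.6]), array([96.9,  3.9]), -83.71, 57, np.float64(13.9))
7 (array([477.1, 163.7]), array([97.4,  8.2]), -82.21, 95, np.float64(13.8))
30 (array([527.7, 157.4]), array([131.2,  30.2]), -83.69, 240, np.float64(33.6))
30 (array([476.4, 184.8]), array([160. ,  33.8]), -85.84, 210, np.float64(32.5))
30 (array([484.6,  72.9]), array([38.2, 33.4]), -13.75, 74, np.float64(32.9))
30 (array([495.9,  21.7]), array([49.5, 10.7]), -2.7, 45, np.float64(35.2))
41 (array([466.7, 247.7]), array([13.9, 12.9]), 70.55, 23, np.float64(43.3))
41 (array([488.3,  88.9]), array([38.7, 19.5]), 8.76, 
[... 1136 characters left out ...]
4.4))
30 (array([515.9, 191.4]), array([27.4,  8.2]), -82.32, 24, np.float64(33.6))
30 (array([495.1,  55.8]), array([50.5,  9.9]), -83.91, 60, np.float64(32.0))
30 (array([488.4, 116.3]), array([32.5,  8.3]), -85.9, 32, np.float64(31.9))
30 (array([477.2, 192.3]), array([110. ,  14.1]), -78.61, 108, np.float64(32.4))
30 (array([471.3, 259. ]), array([26.7,  9.4]), 10.14, 25, np.float64(37.3))
41 (array([491.6,  89.9]), array([37.1, 15.7]), 6.98, 91, np.float64(44.2))
41 (array([472.4, 246. ]), array([17.4, 14.2]), -16.83, 26, np.float64(42.2))
60 (array([497.8,  25.2]), array([48.4,  9.9]), 6.34, 87, np.float64(75.7))
80 (array([498.9, 230.2]), array([54.,  8.]), 2.97, 50, np.float64(86.9))
```

Both cameras agree. The target plate is at (474.5,-251.4) with yaw 77.3°, the slot is near (530,157) with yaw about 96.5°, and the tab is near (496,24.5). I'll move above the plate, keeping clear of the cabinet corner.

Request:
{"method": "apply_moves", "body": {
  "rows": "0 0 0.195 0 0 0 1; 0 0 0.195 0 0 0 1; 0 0 0.195 0 0 0 1; 0 0.171 0.195 0 0 0 1; 0 0.171 0.195 0 0 0 1; 0 0.171 0.195 0 0 0 1; 0 0.171 0.195 0 0 0 1; 0 0.171 0 0 0 0 1; 0 0.171 0 0 0 0 1; 0 0.171 0 0 0 0 1"
}}

```text
clock: 1.35
eef_pos: [475.9, -251.2, 248.0]
eef_rot: [0.797, 0.604, -0.0, -0.0]
wrist_force: [-0.5, -0.5, 0.3]
width: 42.3
grasp_force: 0.0
```

Request:
{"method": "apply_moves", "body": {
  "rows": "0 0 0 -0.1 0 0 0.62; 0 0 0 0 0 0 0; 0 0 0 0 0 0 0"
}}

```text
clock: 1.72
eef_pos: [474.6, -251.7, 228.9]
eef_rot: [0.782, 0.624, 0.0, 0.0]
wrist_force: [1.6, -0.7, -0.0]
width: 42.9
grasp_force: 0.0
```

```bash
cat >> h.py <<'E'
from scipy.spatial.transform import Rotation as Ro
def wrist():
    o=observe(); f=grab_frame('wrist'); f=dict(f)
    Rt=Ro.from_quat(o['eef_rot']).as_matrix(); M=np.array(f['mount'])
    Rc=Rt@M[:3,:3]; c=Rt@M[:3,3]+o['eef_pos']
    f['R']=Rc.T; f['t']=-Rc.T@c; np.savez('wrist.npz',**f); return o,f
def yaw(o): X=Ro.from_quat(o['eef_rot']).as_matrix()[:,0]; return np.degrees(np.arctan2(X[1],X[0]))
E
python3 - <<'E'
from h import *
o,f=wrist(); print(o['clock'],o['eef_pos'],yaw(o),o['width'],f['mount'],f['mtx'][0,0])
cv2.imwrite('pics/w1.png',f['pixels'])
P=cloud(f);x,y,z=P[...,0],P[...,1],P[...,2]
m=(x>350)&(x<540)&(y<-140)&(y>-340)&(z>58)&(z<72); k,l=cv2.connectedComponents(m.astype(np.uint8))
for i in range(1,k):
    if (l==i).sum()>100: print('plate',rect(P,l==i))
E
```

```text
1.725 [ 474.62177816 -251.68941128  228.90067689] 77.17684535588289 42.94866125631879 [[ 3.83105288e-04 -9.52074439e-01 -3.05866173e-01  7.84625723e+01]
 [ 9.99999661e-01  1.41827683e-04  8.11056170e-04 -1.24447284e+00]
 [-7.28805558e-04 -3.05866380e-01  9.52074171e-01 -1.25945442e+02]
 [ 0.00000000e+00  0.00000000e+00  0.00000000e+00  1.00000000e+00]] 352.71395050877067
plate (array([ 424.6, -197.7]), array([16.8,  9.2]), 78.09, 276, np.float64(66.0))
plate (array([ 479.3, -225.7]), array([47.3,  8.4]), 77.36, 588, np.float64(66.3))
plate (array([ 415., -240.]), array([49.6,  9.5]), 77.39, 654, np.float64(66.2))
plate (array([ 467.9, -278. ]), array([45.2,  8. ]), 77.1, 507, np.float64(66.3))
plate (array([ 406.4, -278.5]), array([17.2,  9.1]), 76.54, 229, np.float64(66.0))
```

View pics/w1.png

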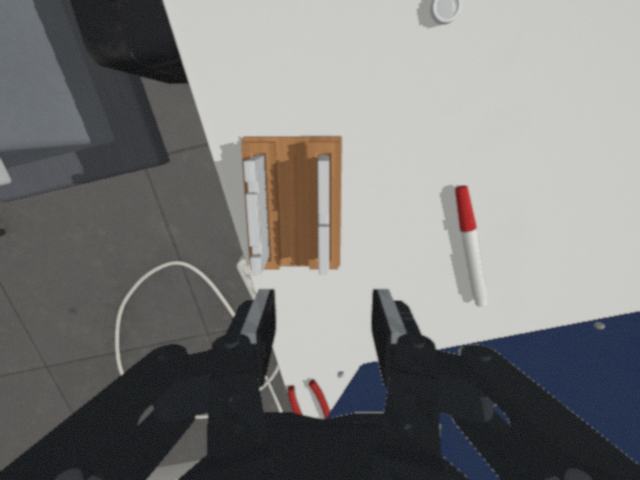

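The wrist view shows the far plate at (323,215) with a single centred notch at (323,226), and the near plate with two notches. That confirms the target. I'll descend and grip.

Request:
{"method": "apply_moves", "body": {
  "rows": "0 -0.004 -0.001 -0.18 0 0 0; 0 0 0 -0.18 0 0 0; 0 0 0 -0.18 0 0 0; 0 0 0 -0.18 0 0 0; 0 0 0 -0.1 0 0 0; 0 0 0 -0.06 0 0 0; 0 0 0 0 0 0 0; -0.5 0 0 0 0 0 0; -1 0 0 0 0 0 0; -1 0 0 0 0 0 0",
  "grip_force": 60
}}

```text
clock: 3.02
eef_pos: [474.5, -252.1, 53.3]
eef_rot: [0.781, 0.624, 0.0, 0.001]
wrist_force: [-1.2, 0.4, 6.1]
width: 7.9
grasp_force: 59.6
```

Request:
{"method": "apply_moves", "body": {
  "rows": "-1 0 0 0 0 0 0; -1 0 0 0 0 0 0; -1 0 0 0 0 0 0; -1 0 0 0 0 0 0"
}}

```text
clock: 3.52
eef_pos: [474.5, -252.1, 53.3]
eef_rot: [0.781, 0.624, 0.0, 0.001]
wrist_force: [-0.6, 0.2, 7.6]
width: 7.7
grasp_force: 59.6
```

Request:
{"method": "apply_moves", "body": {
  "rows": "-1 0 0 0.03 0 0 0; -1 0 0 0.05 0 0 0; -1 0 0 0.05 0 0 0; -1 0 0 0.1 0 0 0; -1 0 0 0.15 0 0 0; -1 0 0 0.15 0 0 0; -1 0 0 0.15 0 0 0; -1 0 0 0 0 0 0"
}}

```text
clock: 4.53
eef_pos: [474.7, -252.2, 191.0]
eef_rot: [0.781, 0.624, 0.001, 0.002]
wrist_force: [0.9, 1.3, -2.4]
width: 8.3
grasp_force: 58.6
```

Request:
{"method": "apply_moves", "body": {
  "rows": "-1 0.035 0.1 0 0 0 0.4; -1 0.035 0.24 0 0 0 0.4; -1 0.035 0.24 0 0 0 0.4; -1 0.035 0.24 0 0 0 0.4; -1 0.035 0.24 0 0 0 0.4; -1 0.035 0.24 0 0 0 0.4; -1 0.035 0.24 0 0 0 0.4; -1 0.035 0.24 0 0 0 0.4; -1 0 0.2 0 0 0 0.4; -1 0 0.05 0 0 0 0.24"
}}

```text
clock: 5.78
eef_pos: [529.4, 156.3, 187.3]
eef_rot: [0.665, 0.747, -0.0, -0.001]
wrist_force: [0.4, -0.2, -1.4]
width: 7.9
grasp_force: 58.5
```

Request:
{"method": "apply_moves", "body": {
  "rows": "-1 0 0 0 0 0 0; -1 0 0 0 0 0 0; -1 0 0 0 0 0 0"
}}

```text
clock: 6.15
eef_pos: [530.1, 153.3, 188.2]
eef_rot: [0.667, 0.745, -0.0, -0.0]
wrist_force: [-0.5, 0.4, -2.3]
width: 7.7
grasp_force: 58.5
```

Run:
```python
from h import *
o,f=wrist(); print(o['clock'],o['eef_pos'],yaw(o),o['width'],o['wrist_force'])
s=save('scene');t=save('top')
def c(f,x,y,w,h,W=400,H=300): return cv2.resize(f['pixels'][y:y+h,x:x+w],(W,H),interpolation=cv2.INTER_CUBIC)
cv2.imwrite('pics/w2.png',np.vstack([np.hstack([f['pixels'][:300,120:520],c(s,150,130,180,135)]),np.hstack([f['pixels'][180:480,120:520],c(t,192,230,160,120)])]))
```

```text
6.15 [530.06361419 153.28255461 188.23432368] 96.37700887382361 7.741293256000388 [-0.47645576  0.43087686 -2.25082026]
```

View pics/w2.png

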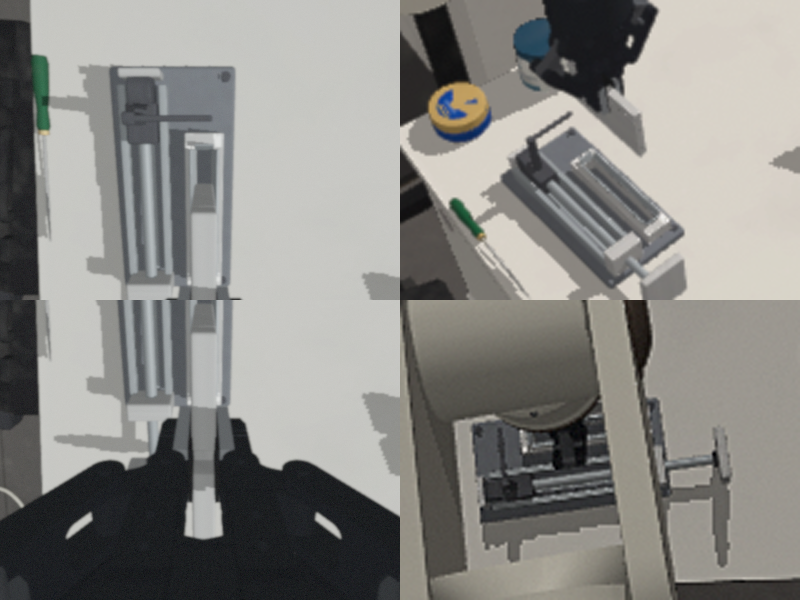

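The wrist view (left) shows the plate held above the block, its far end at about (323,190) in the full image and lined up with the slot. Next I'll fit the gauge pose and the held plate's pose from the wrist depth.

```bash
cat > fit.py <<'E'
from h import *
def fit(f,yw=96.5,c0=(530,157)):
    P=cloud(f); a=np.radians(yw); ex=np.array([np.cos(a),np.sin(a)]); ey=np.array([-ex[1],ex[0]])
    L=(P[...,:2]-c0); u=L@ex; v=L@ey; z=P[...,2]
    def edges(m,lo,hi,name,n=14):
        b=np.linspace(lo,hi,n+1); A=[];B=[]
        for i in range(n):
            s=v[m&(u>=b[i])&(u<b[i+1])]
            if len(s)>8: A.append(((b[i]+b[i+1])/2,np.percentile(s,1)));B.append(((b[i]+b[i+1])/2,np.percentile(s,99)))
        for q,nm in((A,'lo'),(B,'hi')):
            if len(q)>3:
                q=np.array(q); p=np.polyfit(q[:,0],q[:,1],1)
                for _ in range(3):
                    r=abs(q[:,1]-np.polyval(p,q[:,0])); k=r<max(1.,1.5*np.median(r)); p=np.polyfit(q[k,0],q[k,1],1)
                print(name,nm,'at u=0: %.2f slope deg %.2f n %d res %.2f'%(p[1],np.degrees(np.arctan(p[0])),k.sum(),np.abs(q[k,1]-np.polyval(p,q[k,0])).mean()))
    g=(abs(u-20)<140)&(v>-60)&(v<110)
    edges(g&(z>7)&(z<16),20,105,'base(-25,75)')
    edges(g&(z>29)&(z<39)&(abs(v)<22),-40,60,'block(+-15.5)')
    m=g&(z>7)&(z<16)&(v>-20)&(v<70); print('base far end u (115):',np.percentile(u[m],[99,99.7]), 'block far u(65):',np.percentile(u[g&(z>29)&(z<39)&(abs(v)<16)],[98,99.5]))
    return P,u,v,z
if __name__=='__main__':
    f=load('wrist'); P,u,v,z=fit(f)
    for lo,hi in((192,206),):
        m=(z>lo)&(z<hi)&(abs(v)<9)&(abs(u)<70); print('plate top',rect(np.dstack([u,v,z]),m),np.percentile(u[m],[1,99]))
        for b in range(10,60,10):
            k=m&(abs(u-b)<5)
            if k.sum()>10: print(b,np.percentile(v[k],[2,50,98]),np.median(z[k]))
    # far end face of plate
    m=(z>130)&(z<198)&(abs(v)<9)&(u>40)&(u<60)
    for zz in range(135,200,10):
        k=m&(abs(z-zz)<5)
        if k.sum()>10: print('z',zz,np.percentile(u[k],[50,98]),np.percentile(v[k],[2,50,98]))
E
python3 fit.py
```

```text
base(-25,75) lo at u=0: -23.78 slope deg 0.02 n 14 res 0.24
base(-25,75) hi at u=0: 74.80 slope deg -0.21 n 14 res 0.17
block(+-15.5) lo at u=0: -13.52 slope deg 0.29 n 13 res 0.29
block(+-15.5) hi at u=0: 15.07 slope deg -0.19 n 14 res 0.24
base far end u (115): [117.70432471 117.92730704] block far u(65): [64.84086966 67.10414723]
plate top (array([4.4, 0.3]), array([86.4, 17.9]), -4.96, 5382, np.float64(201.2)) [-36.39797072  47.26423523]
10 [-8.63255486  0.28986246  8.53578079] 201.14531415731327
20 [-3.25596022  1.01195063  5.62279155] 201.22173409014823
30 [-3.15020304  1.33158756  5.4729999 ] 201.20421599726308
40 [-3.04347074  1.31074228  5.3712653 ] 201.1799109953501
50 [-2.99965242  1.14312748  5.38092913] 200.45759484204876
z 145 [47.13022949 47.31373076] [-2.9931973   1.33152533  5.17559769]
z 155 [47.14310862 47.36673635] [-3.21578583  0.87864892  5.39914268]
z 165 [47.16181779 47.386817  ] [-3.00797309  1.32237105  5.32441987]
z 175 [47.17077264 47.38685612] [-3.00654675  1.31734575  5.32623915]
z 185 [47.13812236 47.47944826] [-3.06633525  0.94674438  5.30378867]
z 195 [47.18724635 47.48974999] [-3.01410358  1.30850611  5.38390145]
```

Request:
{"method": "apply_moves", "body": {
  "rows": "-1 0 0.024 0 0 0 0; -1 0 0 -0.12 0 0 0; -1 0 0 -0.12 0 0 0; -1 0 0 -0.12 0 0 0; -1 0 0 -0.1 0 0 0; -1 0 0 -0.03 0 0 0; -1 0 0 0 0 0 0; -1 0 0 0 0 0 0"
}}

```text
clock: 7.3
eef_pos: [530.4, 159.2, 91.2]
eef_rot: [0.666, 0.746, 0.0, 0.0]
wrist_force: [0.7, 0.7, -1.5]
width: 7.9
grasp_force: 58.6
```

Run:
```python
from fit import *
o,f=wrist(); print(o['clock'],o['eef_pos'],yaw(o),o['wrist_force'])
P,u,v,z=fit(f)
m=(z>93)&(z<108)&(abs(v)<9)&(abs(u)<70)
for b in(20,30,40,50):
    k=m&(abs(u-b)<5)
    if k.sum()>10: print(b,np.percentile(v[k],[2,50,98]),np.median(z[k]))
m=(z>45)&(z<98)&(abs(v)<9)&(u>40)&(u<60); print('end u',np.percentile(u[m],[50,90]))
cv2.imwrite('pics/w3.png',f['pixels'])
```

```text
7.3 [530.4142217  159.15061614  91.17372892] 96.46774561906552 [ 0.7286114   0.70790153 -1.50909967]
base(-25,75) lo at u=0: -23.98 slope deg 0.26 n 14 res 0.11
base(-25,75) hi at u=0: 74.76 slope deg -0.41 n 12 res 0.15
block(+-15.5) lo at u=0: -13.34 slope deg 0.49 n 10 res 0.23
block(+-15.5) hi at u=0: 15.02 slope deg -0.76 n 10 res 0.20
base far end u (115): [117.05312915 117.6722774 ] block far u(65): [65.15217382 67.15991852]
20 [-3.93313857  0.40021764  4.67574022] 104.15422560274834
30 [-4.15843011  0.39687464  4.6014617 ] 104.12074904202305
40 [-4.03981209  0.06017555  4.49322472] 104.17683241190096
50 [-3.93779707  0.38654516  4.41663127] 103.8938692424403
end u [52.9496619  53.12616262]
```

View pics/w3.png

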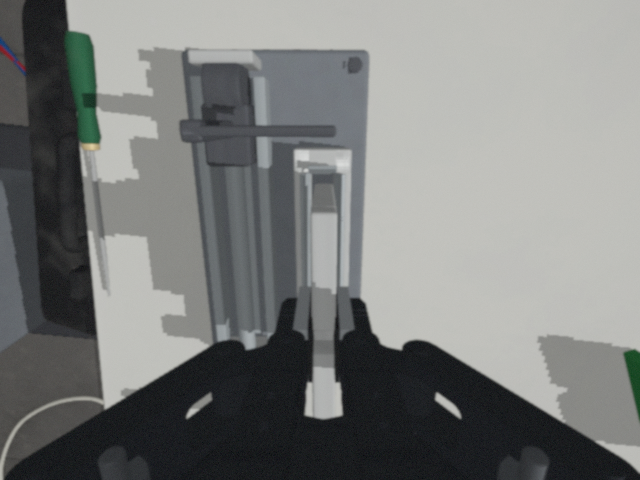

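The wrist view shows the plate (323,265) centred between the slot lips, with the pointer at (260,130) clear of it. Offsets are under 1 mm, so I'll insert it.

Request:
{"method": "apply_moves", "body": {
  "rows": "-1 -0.001 -0.003 0 0 0 0; -1 0 0 -0.03 0 0 0; -1 0 0 -0.03 0 0 0; -1 0 0 -0.03 0 0 0; -1 0 0 -0.03 0 0 0; -1 0 0 -0.02 0 0 0; -1 0 0 0 0 0 0"
}}

```text
clock: 8.22
eef_pos: [529.6, 158.4, 61.9]
eef_rot: [0.666, 0.746, -0.0, -0.0]
wrist_force: [0.1, -0.1, -1.6]
width: 7.8
grasp_force: 58.6
```

Request:
{"method": "apply_moves", "body": {
  "rows": "-1 0 0 -0.01 0 0 0; -1 0 0 -0.005 0 0 0; -1 0 0 0 0 0 0; -1 0 0 0 0 0 0"
}}

```text
clock: 8.72
eef_pos: [529.8, 158.4, 59.3]
eef_rot: [0.666, 0.746, 0.0, 0.0]
wrist_force: [0.8, -0.2, -0.3]
width: 7.9
grasp_force: 58.7
```

Request:
{"method": "apply_moves", "body": {
  "rows": "-1 0 0 -0.004 0 0 0; -1 0 0 0 0 0 0; -0.6 0 0 0 0 0 0; -0.4 0 0 0 0 0 0; -0.4 0 0 0 0 0 0; -0.4 0 0 0 0 0 0; -0.4 0 0 0.05 0 0 0; -0.4 0 0 0.1 0 0 0; -0.4 0 0 0.2 0 0 0; 0 0 0 0.2 0 0 0"
}}

```text
clock: 9.98
eef_pos: [529.6, 158.4, 170.3]
eef_rot: [0.666, 0.746, 0.0, 0.0]
wrist_force: [0.2, -0.3, 0.9]
width: 41.7
grasp_force: 0.0
```

Request:
{"method": "apply_moves", "body": {
  "rows": "0 0 0 0 0 0 0; 0 0 0 0 0 0 0"
}}

```text
clock: 10.22
eef_pos: [529.6, 158.4, 168.4]
eef_rot: [0.666, 0.746, -0.0, -0.0]
wrist_force: [-0.2, -0.7, 0.3]
width: 43.0
grasp_force: 0.0
```

Run:
```python
from fit import *
o,f=wrist(); print(o['clock'],o['eef_pos'],yaw(o),o['wrist_force'])
P,u,v,z=fit(f)
m=(z>60)&(z<80)&(abs(v)<9)&(abs(u)<60); print('plate',rect(np.dstack([u,v,z]),m))
for b in range(-40,51,10):
    k=m&(abs(u-b)<5)
    if k.sum()>10: print(b,np.percentile(v[k],[2,50,98]).round(2),np.median(z[k]).round(2))
k=m&(z>68); h=np.histogram(u[k],bins=np.arange(-56,58,2)); print(list(zip(h[1].astype(int),h[0])))
m=(z>80)&(z<95)&(u>50)&(u<90)&(abs(v)<40); print('pointer',rect(np.dstack([u,v,z]),m))
k=m&(abs(v)<12);print(np.percentile(u[k],[2,50,98]))
```

```text
10.225 [529.60951973 158.39756619 168.43534894] 96.46862702750408 [-0.2325195  -0.71734448  0.26040324]
base(-25,75) lo at u=0: -23.77 slope deg -0.03 n 14 res 0.21
base(-25,75) hi at u=0: 74.91 slope deg -0.26 n 14 res 0.21
block(+-15.5) lo at u=0: -13.09 slope deg -0.10 n 14 res 0.24
block(+-15.5) hi at u=0: 14.42 slope deg 0.48 n 13 res 0.37
base far end u (115): [117.23785555 117.38771068] block far u(65): [62.99154367 66.52163392]
plate (array([2.2, 0.5]), array([100.4,   8.9]), 0.12, 1924, np.float64(72.2))
-40 [-3.6   0.63  4.87] 72.35
-30 [-3.55  0.64  4.82] 72.35
-20 [-3.49  0.64  4.78] 72.44
-10 [-3.42  0.65  4.73] 72.28
0 [-3.55  0.63  4.81] 63.12
10 [-3.32  0.66  4.62] 72.29
20 [-3.88  0.66  4.58] 72.32
30 [-3.87  0.35  4.54] 72.17
40 [-3.79  0.04  4.49] 72.29
50 [-3.73  0.68  5.08] 72.1
[(np.int64(-56), np.int64(0)), (np.int64(-54), np.int64(0)), (np.int64(-52), np.int64(0)), (np.int64(-50), np.int64(0)), (np.int64(-48), np.int64(25)), (np.int64(-46), np.int64(35)), (np.int64(-44), np.int64(30)), (np.int64(-42), np.int64(34)), (np.int64(-40), np.int64(33)), (np.int64(-38
[... 819 characters left out ...]
.int64(40)), (np.int64(18), np.int64(39)), (np.int64(20), np.int64(39)), (np.int64(22), np.int64(40)), (np.int64(24), np.int64(41)), (np.int64(26), np.int64(45)), (np.int64(28), np.int64(43)), (np.int64(30), np.int64(41)), (np.int64(32), np.int64(44)), (np.int64(34), np.int64(42)), (np.int64(36), np.int64(43)), (np.int64(38), np.int64(47)), (np.int64(40), np.int64(42)), (np.int64(42), np.int64(44)), (np.int64(44), np.int64(43)), (np.int64(46), np.int64(43)), (np.int64(48), np.int64(54)), (np.int64(50), np.int64(47)), (np.int64(52), np.int64(12)), (np.int64(54), np.int64(0))]
pointer (array([78.2, 18.1]), array([43.8,  3.3]), 89.99, 547, np.float64(86.2))
[76.57265074 78.21000886 79.81886988]
```

The plate is seated: its top is at 72.2 mm and it is centred at u=2.2, matching the slot. The pointer stands 76 mm from the notch. I'll go above the tab with the tool turned -90°.

Request:
{"method": "apply_moves", "body": {
  "rows": "0 0 -0.067 0 0 0 -1; 0 0 -0.067 0 0 0 -1; 0 -0.02 -0.067 0 0 0 -1; 0 -0.02 -0.067 0 0 0 -1; 0 -0.02 -0.067 0 0 0 -1; 0 -0.02 -0.067 0 0 0 -1; 0 -0.02 -0.067 0 0 0 -1; 0 -0.02 -0.067 0 0 0 -1; 0 -0.02 -0.067 0 0 0 -1; 0 -0.025 -0.067 0 0 0 -1"
}}

```text
clock: 11.52
eef_pos: [496.2, 24.0, 167.5]
eef_rot: [0.919, 0.393, -0.001, -0.0]
wrist_force: [0.0, -0.7, -0.7]
width: 42.4
grasp_force: 0.0
```

Request:
{"method": "apply_moves", "body": {
  "rows": "0 0 0 0 0 0 -1; 0 0 0 0 0 0 -1; 0 0 0 0 0 0 -1; 0 0 0 0 0 0 -1; 0 0 0 0 0 0 -1; 0 0 0 0 0 0 -1; 0 0 0 0 0 0 -1; 0 0 0 0 0 0 -1; 0 0 0 0 0 0 0; 0 0 0 0 0 0 0"
}}

```text
clock: 12.78
eef_pos: [496.6, 24.5, 168.0]
eef_rot: [0.998, 0.057, -0.0, -0.0]
wrist_force: [1.1, -0.0, -0.9]
width: 42.8
grasp_force: 0.0
```

Run:
```python
from h import *
o,f=wrist(); print(o['clock'],o['eef_pos'],yaw(o),o['width'])
P=cloud(f);x,y,z=P[...,0],P[...,1],P[...,2]
m=(x>440)&(x<560)&(y>-30)&(y<60)&(z>70)&(z<82); print('tab',rect(P,m))
cv2.imwrite('pics/w4.png',f['pixels'])
```

```text
12.775 [496.58775518  24.45501239 168.00710534] 6.5849633969703305 42.8047353525865
tab (array([497.1,  25.5]), array([49.3, 10. ]), 6.29, 1085, np.float64(75.8))
```

View pics/w4.png

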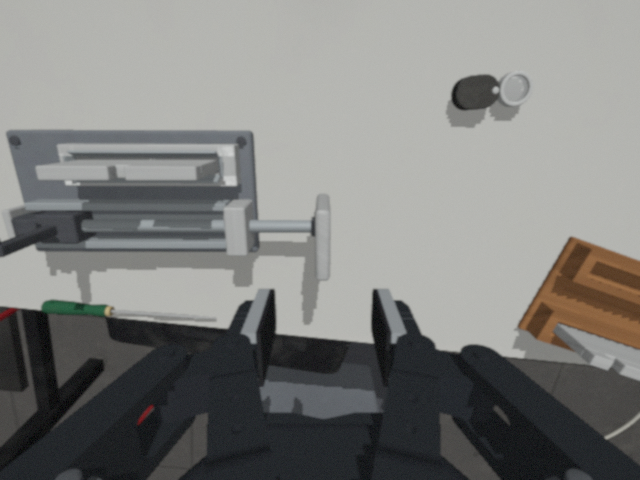

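The wrist view shows the tab (322,237) between the open fingers, with its rod to the left. I'll descend and grip.

Request:
{"method": "apply_moves", "body": {
  "rows": "0 0.002 0.003 -0.15 0 0 0; 0 0 0 -0.15 0 0 0; 0 0 0 -0.12 0 0 0; 0 0 0 -0.08 0 0 0; 0 0 0 -0.05 0 0 0; 0 0 0 0 0 0 0; -0.5 0 0 0 0 0 0; -1 0 0 0 0 0 0; -1 0 0 0 0 0 0; -1 0 0 0 0 0 0",
  "grip_force": 80
}}

```text
clock: 14.08
eef_pos: [497.5, 25.2, 59.3]
eef_rot: [0.998, 0.056, 0.001, -0.0]
wrist_force: [-1.3, 2.1, 5.6]
width: 8.5
grasp_force: 78.0
```

Request:
{"method": "apply_moves", "body": {
  "rows": "-1 0 0 0 0 0 0; -1 0 0 0 0 0 0; -1 0 0 0 0 0 0"
}}

```text
clock: 14.45
eef_pos: [497.5, 25.2, 59.3]
eef_rot: [0.998, 0.056, 0.001, -0.0]
wrist_force: [-1.1, 2.5, 5.4]
width: 9.0
grasp_force: 78.0
```

Request:
{"method": "apply_moves", "body": {
  "rows": "-1 0.004 -0.036 0 0 0 0; -1 0.004 -0.04 0 0 0 0; -1 0.004 -0.04 0 0 0 0; -1 0.004 -0.04 0 0 0 0; -1 0.004 -0.04 0 0 0 0; -1 0.005 -0.04 0 0 0 0; -1 0.004 -0.04 0 0 0 0; -1 0.005 -0.04 0 0 0 0; -1 0.004 -0.036 0 0 0 0; -1 0.004 -0.024 0 0 0 0"
}}

```text
clock: 15.7
eef_pos: [505.9, -49.6, 59.2]
eef_rot: [0.998, 0.056, 0.001, -0.001]
wrist_force: [-2.2, 10.1, 8.2]
width: 8.9
grasp_force: 78.6
```

Request:
{"method": "apply_moves", "body": {
  "rows": "-1 0 0 0 0 0 0; -1 0 0 0 0 0 0; -1 0 0 0 0 0 0"
}}

```text
clock: 16.08
eef_pos: [505.9, -49.5, 59.3]
eef_rot: [0.998, 0.056, 0.001, -0.001]
wrist_force: [-1.3, 8.8, 6.4]
width: 8.9
grasp_force: 78.5
```

Run:
```python
from fit import *
o,f=wrist(); p=o['eef_pos'];print(o['clock'],p,o['wrist_force'],o['width'],'travel',(p-[497.5,25.2,59.3])[:2]@[0.1115,-0.9938],'lat',(p-[497.5,25.2,59.3])[:2]@[0.9938,.1115])
s=save('scene');t=save('top')
for n,f in(('scene',s),('top',t),('wrist',f)):
    P=cloud(f);a=np.radians(96.4);ex=np.array([np.cos(a),np.sin(a)]);ey=np.array([-ex[1],ex[0]])
    L=P[...,:2]-(530,157);u=L@ex;v=L@ey;z=P[...,2];Q=np.dstack([u,v,z])
    m=(z>81)&(z<95)&(abs(u)<90)&(v>-12)&(v<22)
    print(n,'pointer',m.sum(),rect(Q,m) if m.sum()>8 else '',np.median(u[m]))
    m=(z>67)&(z<77)&(abs(u)<60)&(abs(v)<10); print('plate',m.sum(),rect(Q,m) if m.sum()>8 else '')
def c(f,x,y,w,h,W=400,H=300): return cv2.resize(f['pixels'][y:y+h,x:x+w],(W,H),interpolation=cv2.INTER_CUBIC)
cv2.imwrite('pics/end.png',np.vstack([np.hstack([c(s,180,170,120,90),c(s,200,180,60,45)]),np.hstack([c(t,212,255,120,90),f['pixels'][0:300,0:400]])]))
```

```text
16.075 [505.92205377 -49.45329357  59.27106071] [-1.30148893  8.78688346  6.36085213] 8.894455492658146 travel 75.12950214497343 lat 0.04599480209744122
scene pointer 0  nan
plate 0 
top pointer 20 (array([2.4, 8.3]), array([23.7,  3.7]), -89.9, 20, np.float64(86.3)) 2.291156819219973
plate 147 (array([ 0.9, -1. ]), array([98.4,  9.8]), 0.28, 147, np.float64(72.3))
wrist pointer 0  nan
plate 0
  return _methods._mean(a, axis=axis, dtype=dtype,
  ret = ret.dtype.type(ret / rcount)
```

View pics/end.png

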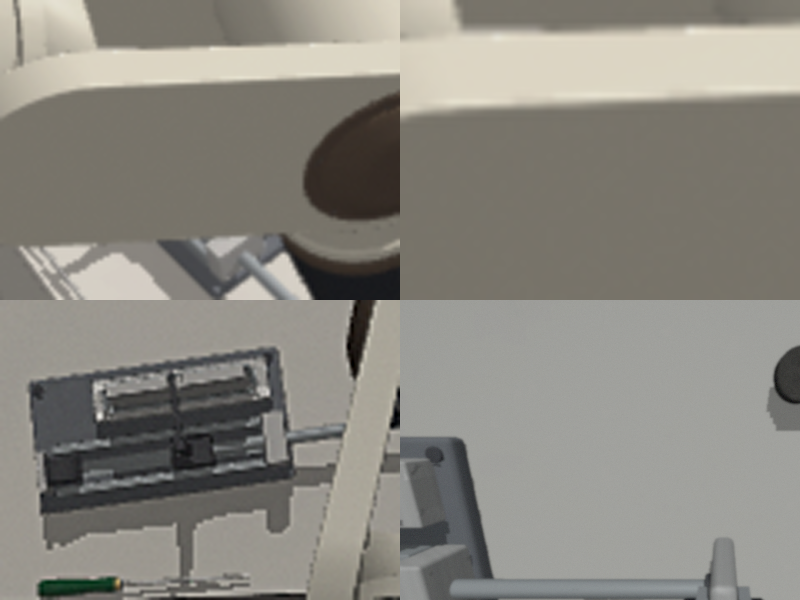

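The top view (bottom-left crop) shows the pointer crossing the plate at its notch, around (175,380). It reads 0.7 to 1.4 mm short, so I'll pull 0.8 mm more and settle.

Request:
{"method": "apply_moves", "body": {
  "rows": "-1 0 -0.004 0 0 0 0; -1 0 0 0 0 0 0; -1 0 0 0 0 0 0; -1 0 0 0 0 0 0; -1 0 0 0 0 0 0"
}}

```text
clock: 16.85
eef_pos: [506.0, -50.2, 59.3]
eef_rot: [0.998, 0.056, 0.001, -0.001]
wrist_force: [-0.4, 8.0, 6.6]
width: 8.9
grasp_force: 78.4
```

Run:
```python
from h import *
o=observe();print(o['eef_pos'],o['wrist_force'],o['width'],o['grasp_force'],abs(o['qvel']).max())
Q=[]
for i in range(4):
    f=grab_frame('top');P=cloud(f);a=np.radians(96.4);ex=np.array([np.cos(a),np.sin(a)]);ey=np.array([-ex[1],ex[0]])
    L=P[...,:2]-(530,157);u=L@ex;v=L@ey;z=P[...,2]
    m=(z>81)&(z<95)&(abs(u)<90)&(v>-12)&(v<22);k=(z>67)&(z<77)&(abs(u)<60)&(abs(v)<10)
    Q.append((u[m].mean(),np.mean(np.percentile(u[k],[1,99]))))
print(np.mean(Q,0))
print(hand_in())
```

```text
[505.97742862 -50.21977592  59.27104754] [-0.37288587  8.04323209  6.55544453] 8.914708798007657 78.35485339164734 0.0012048936437235324
[1.60005918 1.15401795]
the job is handed in; nothing more can be done
None
```

The job is handed in: the one-notch plate is fully seated and released, and the slide is held steady by its tab with the pointer within about 0.5 mm of the notch centre in the top camera.

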